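# Gauge the hose sleeves and sort them

### The job

Two look-alike dark grey hose sleeves stand on the laundry bench and have to be checked on the upright stepped steel gauge pin. One at a time, slide a sleeve gently down the pin, without forcing it, until it either goes fully home on the pin's base or stops at the step, then lift it off and stand it upright in its container before trying the other: the round bowl for a sleeve that goes fully home, the square tray for one that stops at the step. Leave the sleeves standing there, let go of, and do not disturb the bottle, the jar or the wrench.

Things in the scene. Friction and masses are not known exactly. Their poses are not given: they have to be found in the camera images.
- sleeve_a: hose sleeve: plain dark grey plastic tube, 42 mm outside diameter, 50 mm tall, about 60 g, standing upright at the start, its straight bore open at both ends. One of the two sleeves has a 23 mm bore and goes fully home on the gauge pin, the other has 17 mm and stops at the step; outside they are alike, the gauge tells which is which. Origin: centre of its underside; z up along the bore
- sleeve_b: the other hose sleeve: plain dark grey plastic tube, 42 mm outside diameter, 50 mm tall, about 60 g, standing upright at the start, its straight bore open at both ends. One of the two sleeves has a 23 mm bore and goes fully home on the gauge pin, the other has 17 mm and stops at the step; outside they are alike, the gauge tells which is which. Origin: centre of its underside; z up along the bore
- gauge: upright stepped steel gauge pin, fixed. Base disc 80 mm diameter, 8 mm thick; then the pin's thick part, 20 mm diameter, 8 to 48 mm above the bench (top edge bevelled 2 mm); above that step the thin nose, 14 mm diameter, up to 70 mm, tapering over the last 8 mm. Underside of a sleeve fully home: 8 mm above the bench; stopped at the step: about 47 mm. Origin: pin axis at bench height; z up
- bowl: round shallow white plastic bowl, fixed to the bench: 160 mm outside diameter at the rim (148 mm at the foot), 22 mm high, wall and floor 4 mm thick, for sleeves that go fully home. Origin: centre of its underside, at bench height; z up
- tray: square shallow steel tray, fixed to the bench: 150 by 150 mm outside, 22 mm high, wall and floor 4 mm thick, for sleeves that stop at the step. Origin: centre of its underside, at bench height; x and y along its sides, z up
- detergent: bystander: white plastic bottle, 64 mm diameter, 150 mm tall, standing. Origin: centre of its underside
- wrench: bystander: steel wrench 170 mm long lying flat, along its own x. Origin: under its middle
- jar: bystander: glass jar with steel lid, 60 mm diameter, 70 mm tall, standing. Origin: centre of its underside

How it is judged:
On the way, in this order (a step that is already met when the one before it is completed fails the run):
1. one sleeve is tried on the gauge pin: it is fully home on the base, or it has come to the step that stops it (((horizontal distance between sleeve_a and gauge below 0.004 m and z of sleeve_a in the frame of gauge below 0.0115 m and angle between sleeve_a's own z axis and vertical below 0.12 rad) or (horizontal distance between sleeve_b and gauge below 0.006 m and z of sleeve_b in the frame of gauge between 0.04 and 0.0505 m and angle between sleeve_b's own z axis and vertical below 0.15 rad))), for 0.2 s.
2. that sleeve stands upright in its container, the other not yet sorted ((((horizontal distance between sleeve_a and bowl below 0.056 m and z of sleeve_a in the frame of bowl between 0 and 0.01 m and angle between sleeve_a's own z axis and vertical below 0.15 rad) and contact force between sleeve_a and the fingers below 0.2 N and not (x of sleeve_b in the frame of tray between -0.056 and 0.056 m and y of sleeve_b in the frame of tray between -0.056 and 0.056 m and z of sleeve_b in the frame of tray between 0 and 0.01 m and angle between sleeve_b's own z axis and vertical below 0.15 rad)) or ((x of sleeve_b in the frame of tray between -0.056 and 0.056 m and y of sleeve_b in the frame of tray between -0.056 and 0.056 m and z of sleeve_b in the frame of tray between 0 and 0.01 m and angle between sleeve_b's own z axis and vertical below 0.15 rad) and contact force between sleeve_b and the fingers below 0.2 N and not (horizontal distance between sleeve_a and bowl below 0.056 m and z of sleeve_a in the frame of bowl between 0 and 0.01 m and angle between sleeve_a's own z axis and vertical below 0.15 rad)))), for 0.2 s.
3. the other sleeve is tried on the gauge pin in the same way, the first still in its container ((((horizontal distance between sleeve_a and gauge below 0.004 m and z of sleeve_a in the frame of gauge below 0.0115 m and angle between sleeve_a's own z axis and vertical below 0.12 rad) and (x of sleeve_b in the frame of tray between -0.056 and 0.056 m and y of sleeve_b in the frame of tray between -0.056 and 0.056 m and z of sleeve_b in the frame of tray between 0 and 0.01 m and angle between sleeve_b's own z axis and vertical below 0.15 rad)) or ((horizontal distance between sleeve_b and gauge below 0.006 m and z of sleeve_b in the frame of gauge between 0.04 and 0.0505 m and angle between sleeve_b's own z axis and vertical below 0.15 rad) and (horizontal distance between sleeve_a and bowl below 0.056 m and z of sleeve_a in the frame of bowl between 0 and 0.01 m and angle between sleeve_a's own z axis and vertical below 0.15 rad)))), for 0.2 s.
At the end, for the whole second after the job is handed in: The sleeve that goes home stands in the round bowl, the one that stops at the step in the square tray: each on the floor (underside under 10 mm above the bench), upright within 0.15 rad, centre within 56 mm of the container's centre (along each side for the tray), released, at rest (horizontal distance between sleeve_a and bowl below 0.056 m and z of sleeve_a in the frame of bowl between 0 and 0.01 m and angle between each of sleeve_a, sleeve_b's own z axis and vertical below 0.15 rad and x of sleeve_b in the frame of tray between -0.056 and 0.056 m and y of sleeve_b in the frame of tray between -0.056 and 0.056 m and z of sleeve_b in the frame of tray between 0 and 0.01 m and contact force between each of sleeve_a, sleeve_b and the fingers below 0.2 N and linear speed of each of sleeve_a, sleeve_b below 0.02 m/s and angular speed of each of sleeve_a, sleeve_b below 0.2 rad/s); the robot touches nothing.
It fails at once if a sleeve is forced on the gauge pin (more than 45 N) (contact force between any of sleeve_a, sleeve_b and gauge above 45 N).
It fails at once if the bottle, the jar or the wrench is moved by more than 30 mm, or the bottle or jar is tipped (distance of any of detergent, jar, wrench from where it was at the start of the episode above 0.03 m or angle between any of detergent, jar's own z axis and vertical above 0.4 rad).
It also fails if it takes over 69 s, if anything falls off the work surface, if the arm or the gripper's body presses on something with over 40 N, if the wrist force passes 120 N, or if a joint passes its speed limit or range.

### The arm

A 7-joint arm with a two-finger parallel gripper is mounted at the origin on the work surface. World frame = base frame: x ahead of the robot, y to its left, z up, the work surface at z = 0. Lengths are in m, angles in rad, forces in N, time in s.
With the tool pointing down it reaches from about 0.4 to 0.925 m from the base axis. Payload 4.1 kg.
Tool frame: the origin (TCP) lies on the mounting face of the last link; the fingertips stand 173 mm ahead of it and the grasp point (between the pads) lies 155 mm ahead of it (robot.grip_point_offset is the distance from the TCP to the grasp point, in m); z points along the fingers, y is the line along which they close (so a half turn about z gives the same grasp; the last joint's range is limited). The gripper opens to 85 mm and grips with 20 to 120 N. Pads are 22 mm wide; open, the fingers measure 114 mm over their backs; the gripper's body (76 mm by 85 mm) begins 54 mm behind the grasp point. The pads swing forward as they close: fully open they stand 13 mm farther back than shut.
Start: joints at [1.249, 0.398, 0.045, 1.537, -0.019, 1.207, -0.051], TCP at [0.144, -0.634, 0.405] pointing down, gripper open.
Joint ranges: [-2.82, 2.82], [-0.49, 2.23], [-1.37, 1.46], [0, 2.46], [-1.36, 4.5], [0.23, 2], [-2.94, 2.94]. Speed limits (rad/s): [2.57, 2.57, 3.14, 3.14, 3.14, 3.14, 3.14].

### API

Orientations are given as a unit quaternion [x, y, z, w].
In Python, from workcell import robot gives the robot as it stands.
- The arm moves only by the shell command python3 -m creep 'ROWS'. ROWS is JSON, a list of rows, each a list of 5 numbers: the opening, from -1 (shut) to 1 (fully open), so that 0 is half open, then the shift along the tool's x, y, z in m, then the turn about the tool's z in degrees. In form: [[jaw, dx, dy, dz, roll], ...]. A call has 1 to 10 rows; each row shifts and turns the commanded pose from where the row before left it, along the tool's axes as they then stand; what a row does not reach is not made up. A row lasts 1/12 s, in which the tool goes at most 41.7 mm and 7.16 degrees, less where a joint would pass 70% of its speed; a pose out of reach is approached as far as the arm can. A call with a gripper value outside its range is refused whole. The fingers move at their own pace and stop on an object; the grip force is fixed at half the most. Time passes only in rows, so rows that do not move let the fingers close. It gives the time, the measured TCP pose, the force, the opening and the grip force at its end, in the units of the state.
- robot.read_state(): the state, without advancing time (a new reading comes with each control period).
- robot.capture(name): name is "scene" or "side" or "wrist"; returns the picture (384x512x3 uint8, red, green, blue); there is no depth.
- robot.get_calibration(name): a dict with "mtx" (3x3 intrinsics, pixels), "k1" (the pictures are not rectified: a ray, as slopes to the right and down, at radius r is drawn at 1 + k1 r^2 times it, then the intrinsics apply), "rvec" (rotation vector, rad) and "tvec" (3), from world to camera coordinates, as OpenCV has them. Camera axes: x right, y down, z forward; pixel columns grow to the right and rows downward; lengths in m; the calibration is good to about 2 mm. A picture is of the moment at which its call begins: read the wrist's pose just before it. get_calibration takes no time and is no camera call; for the wrist camera it gives the pose at the moment of the call.
- robot.job_done(): hands the job in; it is judged then, once.
The state is a dict: "clock": time; "joint_pos": joint angles; "dq": joint speeds; "joint_torque": joint torques, N m; "tcp_pos": TCP position; "ee_rot": TCP orientation; "contact_force": force on the tool from outside, world axes, zero at the start; "moment": the same for the moment, N m; "opening": finger opening in m; "finger_force": force on a finger pad.
Only numpy, scipy, OpenCV 4.12 (cv2) and the standard library are available. Lean on these libraries where they do the work, as an engineer would, in place of code of your own. Each camera call takes 0.05 s, during which the arm holds its last target. There are 200 camera calls.

## Working session

There is one attempt and no reset: what is moved stays moved. The work goes in short steps, Python scripts to look and compute and a shell command to move; the robot and the scene stay as the last step left them, time stands still between calls to the robot, and variables do not carry over. Pictures are saved under pics/ and viewed, at most 12 in all, crops included, and the job is handed in when it is done.

```bash
mkdir -p pics; cat > h.py <<'E'
import numpy as np, cv2
from workcell import robot
def cal(n):
    c=robot.get_calibration(n); return np.array(c["mtx"]),c["k1"],cv2.Rodrigues(np.array(c["rvec"],float))[0],np.array(c["tvec"],float).ravel()
def ray(c,uv):
    K,k,R,t=c; p=cv2.undistortPoints(np.array([[uv]],float),K,np.array([k,0,0,0,0.])).ravel()
    return -R.T@t, R.T@np.array([p[0],p[1],1])
def onz(c,uv,z):
    o,d=ray(c,uv); return o+d*(z-o[2])/d[2]
def proj(c,P):
    K,k,R,t=c; return cv2.projectPoints(np.array(P,float).reshape(-1,3),cv2.Rodrigues(R)[0],t,K,np.array([k,0,0,0,0.]))[0].reshape(-1,2)
def snap(n,f):
    im=robot.capture(n); cv2.imwrite("pics/"+f,cv2.cvtColor(im,cv2.COLOR_RGB2BGR)); return im
E
python3 - <<'E'
from h import *
for n in("scene","side","wrist"):
    c=cal(n); snap(n,n+"0.png"); print(n,(-c[2].T@c[3]).round(3),c[0].round(1).tolist(),c[1])
s=robot.read_state(); print(s)
E
```

```text
scene [1.377 0.02  0.569] [[445.5, 0.0, 253.5], [0.0, 445.5, 190.2], [0.0, 0.0, 1.0]] -0.15651882916084836
side [0.538 0.612 0.551] [[354.0, 0.0, 254.5], [0.0, 354.0, 187.6], [0.0, 0.0, 1.0]] -0.01224622261929794
wrist [ 0.211 -0.619  0.373] [[319.3, 0.0, 251.5], [0.0, 319.3, 186.6], [0.0, 0.0, 1.0]] -0.07793593647770253
{'clock': 0.15, 'joint_pos': array([ 1.2490043 ,  0.39902178,  0.04505848,  1.53758898, -0.01869299,
        1.20689195, -0.05071823]), 'dq': array([ 0.00076312, -0.00090072,  0.0003138 , -0.00385451, -0.00069183,
        0.00069921, -0.00208158]), 'joint_torque': array([ 1.83997705e-03, -4.75561273e+01,  1.36616170e+00, -2.54510701e+01,
        1.16237736e-02,  6.52492090e-03, -1.15068420e-05]), 'tcp_pos': array([ 0.14360568, -0.63370945,  0.40390322]), 'ee_rot': array([ 9.93797224e-01,  1.11204875e-01, -1.40913659e-04, -7.30864324e-04]), 'contact_force': array([-0.09051366,  0.62822298,  0.69004526]), 'moment': array([-0.02694286, -0.00618694,  0.07276779]), 'finger_force': 0.0, 'opening': 0.08540915740136766}
```

View pics/scene0.png

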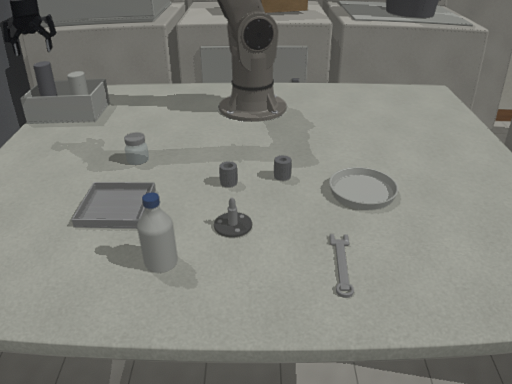

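View pics/side0.png

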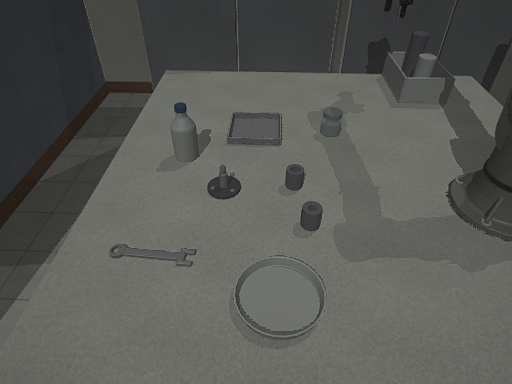

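The scene view shows sleeves at about (229,174) and (283,168), the gauge at (233,224), bowl (363,188), tray (117,204), jar (137,149), bottle (158,235) and wrench (342,265). The side view agrees: sleeves (295,177) and (312,216), gauge (224,187), bowl (281,296), tray (256,128).

```bash
python3 - <<'E'
from h import *
R={"scene":dict(s1=(229,174),s2=(283,168),g=(233,224)),"side":dict(s1=(295,177),s2=(312,216),g=(224,187))}
for n in R:
    im=cv2.cvtColor(cv2.imread(f"pics/{n}0.png"),cv2.COLOR_BGR2GRAY); c=cal(n)
    for k,(u,v) in R[n].items():
        w=26; sub=im[v-w:v+w,u-w:u+w]; m=(sub<95).astype(np.uint8)
        N,L,S,C=cv2.connectedComponentsWithStats(m)
        i=1+np.argmin([np.hypot(*(C[j]-w))-0.02*S[j,4] for j in range(1,N)])
        cc=C[i]+[u-w,v-w]; bx=S[i][:4]+[u-w,v-w,0,0]
        print(n,k,"bg",np.median(sub),"c",cc.round(1),"box",bx,S[i,4],"z.025",onz(c,cc,.025).round(4),"z.008",onz(c,cc,.008).round(4))
    big=[cv2.resize(cv2.imread(f"pics/{n}0.png")[v-25:v+25,u-25:u+25],(260,260),interpolation=cv2.INTER_NEAREST) for (u,v) in R[n].values()]
    R[n]=np.hstack(big)
cv2.imwrite("pics/z.png",np.vstack(list(R.values())))
E
```

```text
scene s1 bg 141.0 c [227.9 177.1] box [219 167  18  20] 300 z.025 [ 0.4838 -0.0529  0.025 ] z.008 [ 0.4559 -0.0552  0.008 ]
scene s2 bg 138.0 c [281.8 170.6] box [274 160  17  21] 300 z.025 [0.4537 0.0749 0.025 ] z.008 [0.4248 0.0766 0.008 ]
scene g bg 152.0 c [231.9 223.9] box [214 199  38  39] 746 z.025 [ 0.6645 -0.0344  0.025 ] z.008 [ 0.6422 -0.0361  0.008 ]
side s1 bg 111.0 c [294.4 176.8] box [285 164  21  27] 458 z.025 [ 0.4714 -0.0535  0.025 ] z.008 [ 0.4693 -0.075   0.008 ]
side s2 bg 111.0 c [310.8 215.6] box [300 201  23  31] 570 z.025 [0.4425 0.0765 0.025 ] z.008 [0.4394 0.0592 0.008 ]
side g bg 112.0 c [223.9 185. ] box [207 164  35  36] 740 z.025 [ 0.6364 -0.0159  0.025 ] z.008 [ 0.6396 -0.0362  0.008 ]
```

View pics/z.png

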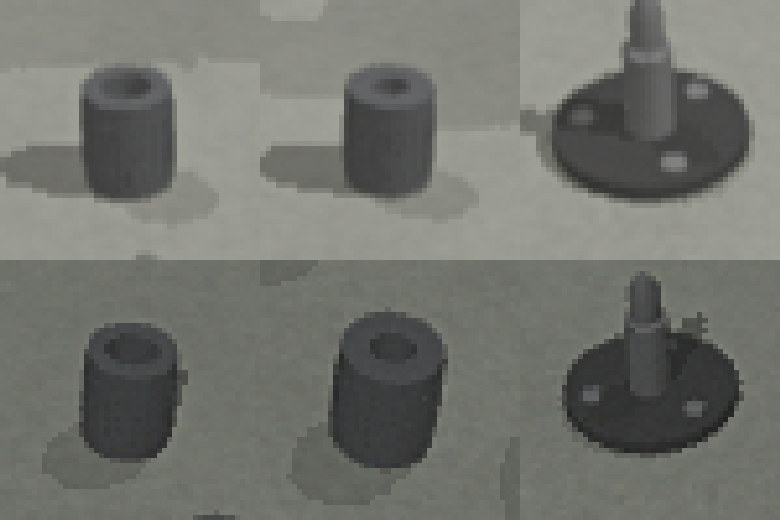

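View pics/wrist0.png

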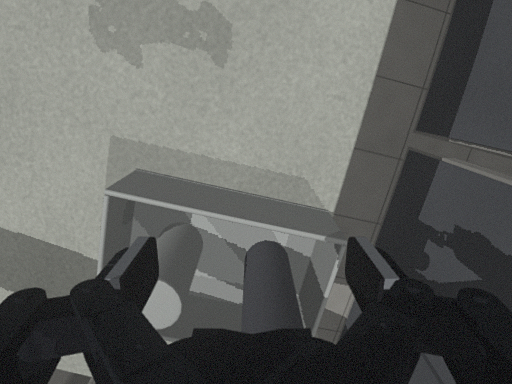

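The crops show that the sleeve at y≈-0.05 has the visibly larger bore, though the gauge will decide. The wrist view only shows the parts bin. Next I cast the ellipse centres I read off the crops.

```bash
python3 - <<'E'
from h import *
A={"s1":((228.1,165.2),(295.1,168.4),.05),"s2":((282.5,158.8),(311.7,206.9),.05),"g":((232.7,223.1),(223.7,185.9),.008),"bowl":((363,187),(281,291),.022),"tray":((117.5,202),(256,127),.022)}
a,b=cal("scene"),cal("side")
for k,(p,q,z) in A.items():
    o1,d1=ray(a,p);o2,d2=ray(b,q)
    t=np.linalg.lstsq(np.c_[d1,-d2],o2-o1,rcond=None)[0]; P=o1+t[0]*d1;Q=o2+t[1]*d2
    print(k,onz(a,p,z).round(4)[:2],onz(b,q,z).round(4)[:2],"tri",((P+Q)/2).round(4),"gap",np.linalg.norm(P-Q).round(4))
for n,us in(("scene",((329,188),(397,188))),("side",((235,296),(326,296)))): # bowl width check
    print(n,np.linalg.norm(np.subtract(*[onz(cal(n),u,.022) for u in us])).round(3))
s=robot.read_state()
from scipy.spatial.transform import Rotation as Ro
M=Ro.from_quat(s["ee_rot"]).as_matrix(); print(M.round(3))
c=cal("wrist"); print("cam in tool",(M.T@(-c[2].T@c[3]-s["tcp_pos"])).round(4),(c[2]@M).round(3))
for t in([.474,-.053],):
    print("shift tool to s1",(M.T@(np.array([*t,.35])-s["tcp_pos"])).round(4), "yaw deg",np.degrees(np.arctan2(M[1,0],M[0,0])))
E
```

```text
s1 [ 0.4713 -0.0523] [ 0.4716 -0.0538] tri [ 0.4718 -0.0524  0.0507] gap 0.0007
s2 [0.4406 0.0765] [0.4433 0.0764] tri [0.4431 0.0767 0.0509] gap 0.001
g [ 0.6396 -0.0346] [ 0.6396 -0.0329] tri [ 0.6395 -0.0343  0.0075] gap 0.0011
bowl [0.5223 0.2586] [0.5077 0.2604] tri [0.5091 0.2597 0.0161] gap 0.0063
tray [ 0.5833 -0.2916] [ 0.5724 -0.2857] tri [ 0.5729 -0.2958  0.0154] gap 0.0011
scene 0.158
side 0.155
[[ 0.975  0.221 -0.   ]
 [ 0.221 -0.975  0.001]
 [-0.    -0.001 -1.   ]]
cam in tool [0.0688 0.0002 0.0309] [[ 0.001  1.    -0.   ]
 [-0.962  0.001 -0.272]
 [-0.272  0.001  0.962]]
shift tool to s1 [ 0.4506 -0.4932  0.0546] yaw deg 12.769560557506585
```

Heights and sizes check out. The bowl is at about (.513,.26) and the tray at (.577,-.29). I'll move to a wrist view of sleeve 1.

```bash
python3 -m creep '[[1,0,0,0,6.4],[1,0,0,0,6.4],[1,0.0166,-0.0363,0.0046,0],[1,0.0166,-0.0363,0.0046,0],[1,0.0166,-0.0363,0.0046,0],[1,0.0166,-0.0363,0.0046,0],[1,0.0166,-0.0363,0.0046,0],[1,0.0166,-0.0363,0.0046,0],[1,0.0166,-0.0363,0.0046,0],[1,0.0166,-0.0363,0.0046,0]]'; python3 -m creep '[[1,0.0166,-0.0363,0.0046,0],[1,0.0166,-0.0363,0.0046,0],[1,0.0166,-0.0363,0.0046,0],[1,0.0166,-0.0363,0.0046,0],[1,0.0166,-0.0363,0.0046,0],[1,0.0166,-0.0363,0.0046,0],[1,0.0166,-0.0363,0.0046,0],[1,0.0166,-0.0363,0.0046,0],[1,0,0,0,0],[1,0,0,0,0]]'
python3 - <<'E'
from h import *
from scipy.spatial.transform import Rotation as Ro
s=robot.read_state(); print(s["clock"],s["tcp_pos"],Ro.from_quat(s["ee_rot"]).as_matrix().round(3).tolist())
snap("wrist","w1.png"); c=cal("wrist"); print(proj(c,[[.4718,-.0524,.05],[.443,.0767,.05],[.6395,-.0343,.008]]).round(1))
E
```

```text
clock: 0.98
tcp_pos: [0.2769, -0.3416, 0.3676]
ee_rot: [1.0, -0.0, -0.0, 0.0]
contact_force: [1.2, -0.3, 0.2]
opening: 0.0853
finger_force: 0.0
clock: 1.82
tcp_pos: [0.41, -0.0513, 0.3309]
ee_rot: [1.0, 0.003, -0.0, -0.0]
contact_force: [-0.0, -0.9, -0.1]
opening: 0.0857
finger_force: 0.0
1.8167 [ 0.41001806 -0.05131752  0.33091907] [[1.0, 0.005, -0.0], [0.005, -1.0, 0.0], [-0.0, -0.0, -1.0]]
[[ 250.3  105.3]
 [  89.1  143.5]
 [ 228.3 -105.5]]
```

View pics/w1.png

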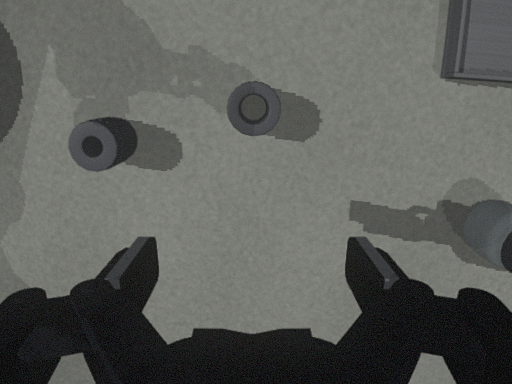

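The wrist view shows s1's top ring at about (254,108) with a wide bore and s2's at (92,147) with a narrow bore. The jar is at the right edge. I'll fit the rings.

```bash
cat >> h.py <<'E'
def ring(im,uv,w,c,z,lo,hi):
    "fit ellipse to the grey-level band lo..hi blob nearest uv"
    g=cv2.GaussianBlur(cv2.cvtColor(im,cv2.COLOR_BGR2GRAY),(3,3),0); u,v=map(int,uv); x0,y0=max(u-w,0),max(v-w,0)
    sub=g[y0:v+w,x0:u+w]; m=((sub>=lo)&(sub<=hi)).astype(np.uint8)
    cs,h=cv2.findContours(m,cv2.RETR_CCOMP,cv2.CHAIN_APPROX_NONE)
    for k in cs:
        if len(k)>25:
            e=cv2.fitEllipse(k); p=np.array(e[0])+[x0,y0]
            print("ell",p.round(1),np.round(e[1],1),len(k),onz(c,p,z)[:2].round(4))
E
python3 - <<'E'
from h import *
im=cv2.imread("pics/w1.png"); c=cal("wrist"); g=cv2.cvtColor(im,cv2.COLOR_BGR2GRAY)
print(g[108,215:300:2].tolist(), g[147,55:145:2].tolist(), g[70:145:2,254].tolist())
for uv in((254,108),(92,147)):
  for hi in(76,84,90): print(uv,hi); ring(im,uv,42,c,.05,60,hi)
E
```

```text
[107, 108, 104, 108, 108, 112, 82, 72, 72, 71, 65, 66, 41, 63, 73, 72, 75, 81, 69, 78, 74, 71, 68, 73, 75, 72, 50, 78, 79, 77, 78, 77, 68, 88, 85, 86, 85, 83, 84, 86, 86, 91, 92] [123, 123, 119, 119, 127, 119, 121, 83, 81, 81, 75, 83, 79, 68, 46, 38, 45, 40, 35, 44, 43, 30, 40, 42, 79, 82, 80, 81, 74, 77, 74, 41, 41, 38, 38, 48, 48, 39, 38, 42, 40, 83, 89, 82, 84] [129, 125, 126, 115, 112, 110, 74, 77, 78, 70, 69, 67, 50, 70, 73, 77, 71, 75, 73, 71, 74, 76, 71, 71, 77, 55, 45, 56, 74, 77, 81, 75, 71, 116, 118, 130, 128, 131]
(254, 108) 76
ell [253.2 107. ] [23.8 24.3] 69 [ 0.4706 -0.0546]
ell [253.  108.3] [49.4 49.9] 304 [ 0.4696 -0.0544]
ell [252.6 108.3] [31.2 32.3] 89 [ 0.4696 -0.0542]
(254, 108) 84
ell [253.2 107. ] [23.8 24.3] 69 [ 0.4706 -0.0546]
ell [256.4 108.2] [52.1 60.4] 204 [ 0.4696 -0.057 ]
ell [252.6 108.3] [31.2 32.3] 89 [ 0.4696 -0.0542]
(254, 108) 90
ell [253.2 107. ] [23.8 24.3] 69 [ 0.4706 -0.0546]
ell [262.7 110.6] [53.8 76.7] 207 [ 0.4678 -0.0619]
ell [252.6 108.3] [31.2 32.3] 89 [ 0.4696 -0.0542]
(92, 147) 76
ell [ 91.5 145.9] [22.1 24.2] 65 [0.441  0.0749]
ell [ 91.8 146.1] [21.1 23.3] 61 [0.4409 0.0746]
ell [ 91.6 145.1] [43.7 50. ] 173 [0.4417 0.0747]
(92, 147) 84
ell [ 79.6 133.2] [ 29.6 107.3] 52 [0.4513 0.0835]
ell [ 98.4 145. ] [50.1 58.3] 246 [0.4417 0.0691]
ell [ 91.8 146.1] [21.1 23.3] 61 [0.4409 0.0746]
(92, 147) 90
ell [102.9 142.8] [51.  72.3] 292 [0.4435 0.0652]
ell [ 91.8 146.1] [21.1 23.3] 61 [0.4409 0.0746]
```

```bash
python3 -m creep '[[1,0.03,0.001,0,0.3],[1,0.031,0.0015,0,0],[1,0,0,0.04,0],[1,0,0,0.04,0],[1,0,0,0.035,0],[1,0,0,0.028,0],[1,0,0,0,0],[-1,0,0,0,0],[-1,0,0,0,0],[-1,0,0,0,0]]'; python3 -m creep '[[-1,0,0,0,0],[-1,0,0,0,0],[-1,0,0,0,0],[-1,0,0,0,0],[-1,0,0,0,0],[-1,0,0,0,0]]'
```

```text
clock: 2.7
tcp_pos: [0.4717, -0.0567, 0.1902]
ee_rot: [1.0, -0.003, 0.002, 0.001]
contact_force: [-0.0, 0.3, 0.5]
opening: 0.0516
finger_force: 0.0
clock: 3.2
tcp_pos: [0.4718, -0.0563, 0.1905]
ee_rot: [1.0, -0.003, 0.002, 0.001]
contact_force: [-1.5, 0.2, 6.3]
opening: 0.0401
finger_force: 60.1
```

```bash
python3 -m creep '[[-1,0,0,-0.02,0],[-1,0,0,-0.04,0],[-1,0,0,-0.04,0],[-1,0,0,-0.03,0],[-1,0.033,-0.0067,0,0],[-1,0.033,-0.0067,0,0],[-1,0.034,-0.0067,0,0],[-1,0,0,0,0],[-1,0,0,0,0],[-1,0,0,0,0]]'
python3 - <<'E'
from h import *
from scipy.spatial.transform import Rotation as Ro
s=robot.read_state(); print(s["tcp_pos"],Ro.from_quat(s["ee_rot"]).as_matrix().round(4).tolist())
snap("wrist","w2.png"); c=cal("wrist"); print(proj(c,[[.6395,-.0343,.07],[.6395,-.0343,.008]]).round(1))
E
```

```text
clock: 4.03
tcp_pos: [0.5701, -0.0365, 0.3186]
ee_rot: [1.0, -0.003, -0.0, 0.0]
contact_force: [-0.5, -0.1, -0.9]
opening: 0.0405
finger_force: 60.7
[ 0.57011079 -0.03654098  0.31855805] [[1.0, -0.0057, -0.0003], [-0.0057, -1.0, -0.0006], [-0.0003, 0.0006, -1.0]]
[[246.4  95.3]
 [247.4  95.6]]
```

View pics/w2.png

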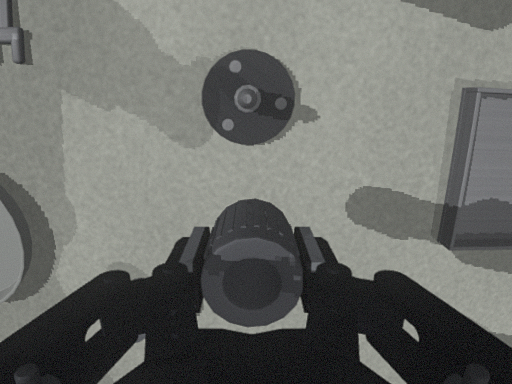

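The wrist view shows the gauge disc at (249,97), the pin tip at (248,98), and the held sleeve's top ring near (252,278). I'll measure all three in this camera.

```bash
python3 - <<'E'
from h import *
im=cv2.imread("pics/w2.png"); c=cal("wrist"); s=robot.read_state(); zt=s["tcp_pos"][2]-.1402
g=cv2.cvtColor(im,cv2.COLOR_BGR2GRAY)
print("row276",g[276,195:310:2].tolist()); print("col252",g[220:335:2,252].tolist())
print("disc"); ring(im,(249,97),60,c,.008,20,84)
print("pin top"); ring(im,(248,98),22,c,.048,78,255)
print("sleeve"); 
for hi in(52,58): ring(im,(252,280),60,c,zt,0,hi)
for lo in(54,58): ring(im,(252,280),60,c,zt,lo,100)
print("pred sleeve if at tcp",proj(c,[[*s["tcp_pos"][:2],zt]]).round(1))
E
```

```text
row276 [27, 18, 23, 54, 65, 60, 61, 59, 62, 63, 66, 60, 60, 63, 61, 51, 49, 52, 47, 43, 44, 52, 51, 51, 51, 52, 53, 52, 46, 45, 52, 51, 45, 47, 42, 47, 50, 47, 43, 44, 42, 43, 47, 47, 51, 59, 53, 53, 55, 65, 76, 75, 75, 60, 27, 29, 27, 28]
col252 [57, 58, 60, 61, 54, 59, 58, 55, 53, 85, 84, 83, 85, 82, 81, 80, 82, 82, 78, 59, 49, 50, 47, 54, 45, 49, 55, 53, 47, 46, 50, 52, 52, 38, 48, 41, 46, 48, 50, 46, 46, 40, 54, 52, 49, 63, 63, 63, 61, 63, 64, 64, 63, 84, 152, 156, 161, 49]
disc
ell [248.   96.8] [91.7 93.7] 264 [ 0.6385 -0.0348]
ell [227.4 124.3] [13.1 13.3] 37 [ 0.6155 -0.0168]
ell [280.4 102.8] [10.5 11. ] 29 [ 0.6335 -0.0624]
ell [245.4  97.4] [24.5 26.6] 114 [ 0.638  -0.0325]
ell [235.   65.9] [13.9 14.3] 40 [ 0.6636 -0.0241]
pin top
ell [246.5  98. ] [25.4 27.5] 77 [ 0.6377 -0.0341]
ell [250.3 100.2] [14.1 19.1] 53 [ 0.6361 -0.0368]
sleeve
ell [252.9 282.7] [49.3 62.3] 193 [ 0.5684 -0.0377]
ell [251.6 285.1] [126.1 126.8] 778 [ 0.5673 -0.0372]
ell [250.8 287.7] [128.2 131.4] 659 [ 0.5662 -0.0369]
ell [296.7 277.5] [ 7.5 10.5] 26 [ 0.5706 -0.0548]
ell [244.8 305.7] [ 61.8 118.8] 338 [ 0.5578 -0.0344]
ell [197. 328.] [ 9.4 37.2] 58 [ 0.5467 -0.0144]
ell [260.1 319. ] [ 27.  101.2] 201 [ 0.5512 -0.0406]
ell [264.6 314.4] [ 71.3 186.9] 144 [ 0.5535 -0.0424]
ell [244.8 273.8] [105.7 115. ] 508 [ 0.5724 -0.0346]
ell [254.8 282.8] [50.8 70.4] 259 [ 0.5684 -0.0384]
ell [208.9 328. ] [ 0.  23.9] 46 [ 0.5467 -0.0194]
ell [293.2 325.8] [ 5.2 45.9] 69 [ 0.5476 -0.0543]
ell [244.1 296.4] [57.5 98.1] 322 [ 0.5621 -0.0342]
ell [224.3 388.8] [103.  354.7] 141 [ 0.5126 -0.0246]
ell [241.1 243.7] [43.2 99.5] 371 [ 0.5853 -0.0333]
pred sleeve if at tcp [[250.5 279.8]]
```

```bash
python3 - <<'E'
from h import *
c=cal("wrist"); s=robot.read_state(); T=s["tcp_pos"]
for dz in(-.002,0,.002):
    zt=T[2]-.1402+dz; f=lambda u,v:onz(c,(u,v),zt)[:2]
    a,b=f(252,237.5),f(252,325.5); d,e=f(252,257.5),f(252,309.5); l,r=f(200.5,279),f(302,279)
    print(dz,"outer",np.linalg.norm(a-b).round(4),((a+b)/2-T[:2]).round(4),"bore",np.linalg.norm(d-e).round(4),((d+e)/2-T[:2]).round(4),"width",np.linalg.norm(l-r).round(4),((l+r)/2-T[:2]).round(4))
print("gauge",onz(c,(248,96.8),.008)[:2])
E
```

```text
-0.002 outer 0.0406 [-0.0031 -0.0006] bore 0.024 [-0.0033 -0.0006] width 0.0404 [-0.001  -0.0003]
0 outer 0.0399 [-0.0018 -0.0006] bore 0.0236 [-0.002  -0.0006] width 0.0397 [ 0.0003 -0.0003]
0.002 outer 0.0391 [-0.0005 -0.0006] bore 0.0232 [-0.0008 -0.0006] width 0.039 [ 0.0015 -0.0003]
gauge [ 0.638534 -0.034766]
```

```bash
python3 -m creep '[[-1,0.035,-0.0012,0,0],[-1,0.035,-0.0012,0,-0.3],[-1,0,0,0.025,0],[-1,0,0,0.025,0],[-1,0,0,0,0],[-1,0,0,0,0]]'
python3 - <<'E'
from h import *
s=robot.read_state(); print(s["tcp_pos"])
a=[]
for n in("scene","side"):
    im=cv2.cvtColor(snap(n,n+"1.png"),cv2.COLOR_RGB2BGR); c=cal(n); u,v=proj(c,[[.6395,-.0343,.07]])[0].astype(int); print(n,u,v)
    a.append(cv2.resize(im[v-35:v+25,u-30:u+30],(390,390),interpolation=cv2.INTER_CUBIC))
cv2.imwrite("pics/p1.png",np.hstack(a))
E
```

```text
clock: 4.58
tcp_pos: [0.6391, -0.0351, 0.2671]
ee_rot: [1.0, -0.0, -0.002, 0.0]
contact_force: [1.0, 0.5, -0.9]
opening: 0.0405
finger_force: 60.7
[ 0.63914862 -0.03506941  0.26713628]
scene 231 198
side 222 164
```

View pics/p1.png

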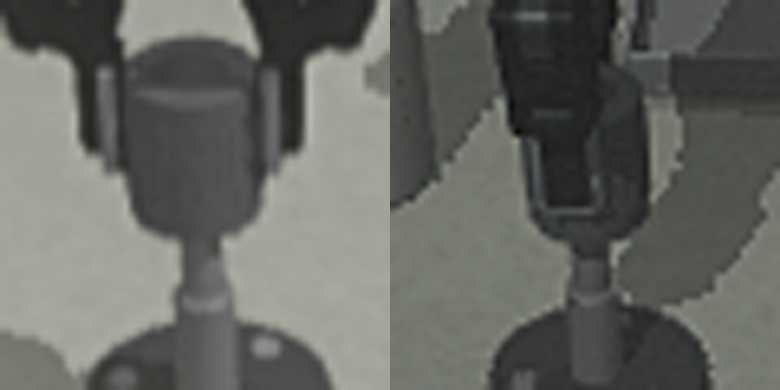

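In both views the sleeve hangs over the nose: axis at x≈196 in the left half, and about 1 mm towards the robot in the right half. I'll nudge it and lower gently.

```bash
python3 -m creep '[[-1,0.001,-0.0005,0,0],[-1,0,0,0,0],[-1,0,0,0.008,0],[-1,0,0,0.008,0],[-1,0,0,0.006,0],[-1,0,0,0,0]]'; python3 -m creep '[[-1,0,0,0.003,0],[-1,0,0,0.003,0],[-1,0,0,0.002,0],[-1,0,0,0,0]]'
```

```text
clock: 5.18
tcp_pos: [0.6407, -0.0341, 0.2438]
ee_rot: [1.0, -0.0, -0.002, 0.0]
contact_force: [0.1, -0.2, -0.4]
opening: 0.0404
finger_force: 60.7
clock: 5.52
tcp_pos: [0.6415, -0.034, 0.2376]
ee_rot: [1.0, -0.0, -0.0, 0.0]
contact_force: [0.2, 0.3, -0.7]
opening: 0.0404
finger_force: 60.7
```

```bash
python3 -m creep '[[-1,-0.001,0,0.001,0],[-1,0,0,0.002,0],[-1,0,0,0.002,0],[-1,0,0,0,0]]'; python3 -m creep '[[-1,0,0,0.003,0],[-1,0,0,0.003,0],[-1,0,0,0,0]]'
```

```text
clock: 5.85
tcp_pos: [0.6405, -0.034, 0.2327]
ee_rot: [1.0, -0.0, -0.0, 0.0]
contact_force: [0.1, -0.4, -0.4]
opening: 0.0403
finger_force: 60.7
clock: 6.1
tcp_pos: [0.6404, -0.034, 0.2263]
ee_rot: [1.0, -0.0, -0.001, 0.0]
contact_force: [-0.7, -0.6, -0.5]
opening: 0.0398
finger_force: 60.7
```

```bash
python3 -m creep '[[-1,0,0,0.004,0],[-1,0,0,0.004,0],[-1,0,0,0.004,0],[-1,0,0,0,0]]'; python3 -m creep '[[-1,0,0,0.004,0],[-1,0,0,0.004,0],[-1,0,0,0.004,0],[-1,0,0,0,0]]'
```

```text
clock: 6.43
tcp_pos: [0.6402, -0.034, 0.2138]
ee_rot: [1.0, -0.0, -0.001, 0.0]
contact_force: [0.3, -0.4, -1.0]
opening: 0.0403
finger_force: 60.7
clock: 6.77
tcp_pos: [0.6402, -0.034, 0.202]
ee_rot: [1.0, -0.0, -0.001, 0.0]
contact_force: [-0.4, 0.2, -1.0]
opening: 0.0399
finger_force: 60.7
```

Home is expected at TCP z≈.198.

```bash
python3 -m creep '[[-1,0,0,0.002,0],[-1,0,0,0.001,0],[-1,0,0,0,0]]';python3 -m creep '[[-1,0,0,0.001,0],[-1,0,0,0,0],[-1,0,0,0,0],[-1,0,0,0,0]]'
```

```text
clock: 7.02
tcp_pos: [0.6406, -0.034, 0.1999]
ee_rot: [1.0, -0.0, -0.0, 0.0]
contact_force: [-1.1, -0.3, -0.4]
opening: 0.0404
finger_force: 60.7
clock: 7.35
tcp_pos: [0.6407, -0.034, 0.1992]
ee_rot: [1.0, -0.0, 0.0, 0.0]
contact_force: [0.5, -0.9, -0.4]
opening: 0.0402
finger_force: 60.7
```

```bash
python3 -m creep '[[-1,0,0,0.001,0],[-1,0,0,0,0],[-1,0,0,0,0]]';python3 -m creep '[[-1,0,0,0.0007,0],[-1,0,0,0,0],[-1,0,0,0,0],[-1,0,0,0,0]]'
```

```text
clock: 7.6
tcp_pos: [0.6408, -0.0339, 0.1986]
ee_rot: [1.0, -0.0, 0.0, 0.0]
contact_force: [-1.7, 0.1, 3.0]
opening: 0.0404
finger_force: 61.1
clock: 7.93
tcp_pos: [0.6409, -0.0339, 0.1986]
ee_rot: [1.0, -0.0, 0.0, 0.0]
contact_force: [-3.8, -0.1, 7.8]
opening: 0.0403
finger_force: 61.7
```

Contact rises at z≈.1986, so the sleeve is fully home. I'll lift it off and carry it to the bowl.

```bash
python3 -m creep '[[-1,0,0,-0.01,0],[-1,0,0,-0.025,0],[-1,0,0,-0.03,0],[-1,0,0,-0.03,0],[-1,0,0,0,0],[-1,-0.016,-0.0368,0,0],[-1,-0.016,-0.0368,0,0],[-1,-0.016,-0.0368,0,0]]';python3 -m creep '[[-1,-0.016,-0.0368,0,0],[-1,-0.016,-0.0368,0,0],[-1,-0.016,-0.0368,0,0],[-1,-0.016,-0.0368,0,0],[-1,-0.016,-0.0368,0,0],[-1,0,0,0,0],[-1,0,0,0,0]]'
python3 - <<'E'
from h import *
print(robot.read_state()["tcp_pos"]); snap("side","side2.png")
E
```

```text
clock: 8.6
tcp_pos: [0.5922, 0.0769, 0.2925]
ee_rot: [1.0, -0.002, 0.0, -0.0]
contact_force: [1.2, 0.8, -1.2]
opening: 0.0401
finger_force: 62.3
clock: 9.18
tcp_pos: [0.5109, 0.2639, 0.2926]
ee_rot: [1.0, 0.003, -0.0, -0.001]
contact_force: [0.5, -1.2, -0.3]
opening: 0.0403
finger_force: 62.3
[0.51094041 0.26390085 0.2926292 ]
```

View pics/side2.png

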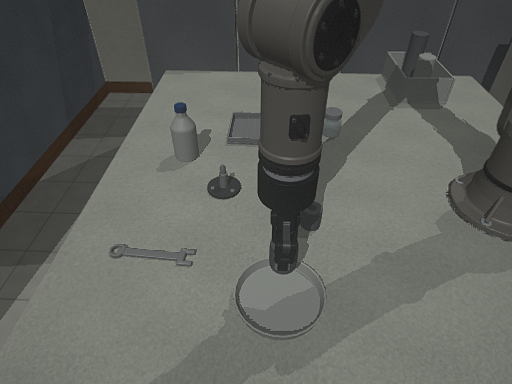

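The side view shows the gripper over the bowl at about (285,260), with the pin clear. I'll lower the sleeve and release it.

```bash
python3 -m creep '[[-1,0,0,0.035,0],[-1,0,0,0.035,0],[-1,0,0,0.02,0],[-1,0,0,0.005,0],[-1,0,0,0,0],[-1,0,0,0.001,0],[-1,0,0,0.001,0],[-1,0,0,0,0]]'
```

```text
clock: 9.9
tcp_pos: [0.5135, 0.2599, 0.1958]
ee_rot: [1.0, -0.001, 0.001, -0.0]
contact_force: [-0.2, -0.7, 0.1]
opening: 0.0406
finger_force: 62.4
```

```bash
python3 -m creep '[[-1,0,0,0.001,0],[-1,0,0,0.0005,0],[-1,0,0,0,0],[-1,0,0,0,0]]'; python3 -m creep '[[0.4,0,0,0,0],[0.4,0,0,0,0],[0.4,0,0,0,0],[0.4,0,0,0,0],[0.4,0,0,0,0]]'
```

```text
clock: 10.23
tcp_pos: [0.5132, 0.2604, 0.1945]
ee_rot: [1.0, -0.0, 0.001, 0.0]
contact_force: [-0.3, -1.8, 5.5]
opening: 0.0405
finger_force: 62.9
clock: 10.65
tcp_pos: [0.5127, 0.2605, 0.1936]
ee_rot: [1.0, -0.0, -0.0, 0.0]
contact_force: [0.4, 0.2, 0.5]
opening: 0.0596
finger_force: 0.0
```

```bash
python3 -m creep '[[0.4,0,0,-0.03,0],[0.4,0,0,-0.04,0],[0.6,0,0,-0.04,0],[1,0,0,-0.01,0],[1,-0.014,0.037,0,0],[1,-0.014,0.037,0,0],[1,-0.014,0.037,0,0],[1,-0.014,0.037,0,0],[1,-0.014,0.037,0,0],[1,0,0,0,0]]'; python3 -m creep '[[1,0,0,0,0]]'
python3 - <<'E'
from h import *
from scipy.spatial.transform import Rotation as Ro
s=robot.read_state(); print(s["tcp_pos"],Ro.from_quat(s["ee_rot"]).as_matrix()[1,0])
for n in("scene","side"): 
    im=cv2.cvtColor(snap(n,n+"3.png"),cv2.COLOR_RGB2BGR); c=cal(n); u,v=proj(c,[[.513,.26,.03]])[0].astype(int)
    z=cv2.resize(im[v-50:v+50,u-50:u+50],(390,390)); a=z if n=="scene" else np.hstack([a,z])
cv2.imwrite("pics/p3.png",a)
E
```

```text
clock: 11.48
tcp_pos: [0.4399, 0.0682, 0.3126]
ee_rot: [1.0, -0.005, -0.002, 0.003]
contact_force: [-0.3, 0.1, 0.1]
opening: 0.0855
finger_force: 0.0
clock: 11.57
tcp_pos: [0.442, 0.0732, 0.3136]
ee_rot: [1.0, -0.003, -0.0, 0.001]
contact_force: [0.0, 0.1, 0.1]
opening: 0.0854
finger_force: 0.0
[0.44200147 0.07320163 0.31358949] -0.005552961851425177
```

View pics/p3.png

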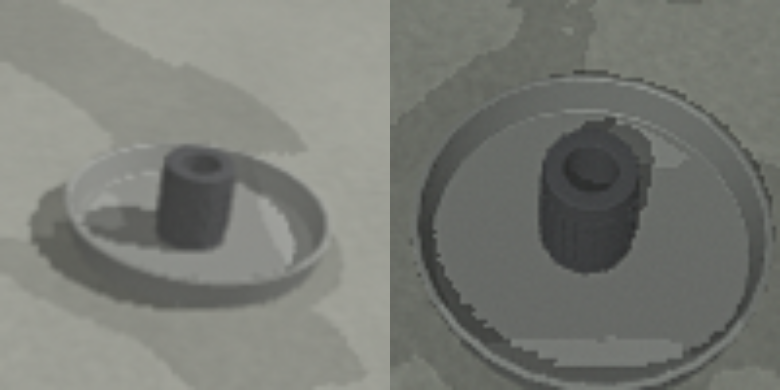

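The first sleeve stands upright near the bowl centre in both crops. Now I'll grasp the second.

```bash
python3 -m creep '[[1,0,0,0,-0.3],[1,0,0,0.04,0],[1,0,0,0.04,0],[1,0,0,0.03,0],[1,0,0,0.0135,0],[1,0,0,0,0],[1,0,0,0,0]]'
```

```text
clock: 12.25
tcp_pos: [0.4429, 0.0769, 0.1899]
ee_rot: [1.0, 0.004, -0.001, -0.0]
contact_force: [-0.4, 0.8, -0.3]
opening: 0.0853
finger_force: 0.0
```

```bash
python3 -m creep '[[-1,0,0,0,0],[-1,0,0,0,0],[-1,0,0,0,0],[-1,0,0,0,0],[-1,0,0,0,0],[-1,0,0,0,0],[-1,0,0,0,0],[-1,0,0,0,0],[-1,0,0,0,0]]'; python3 -m creep '[[-1,0,0,-0.02,0],[-1,0,0,-0.04,0],[-1,0,0,-0.04,0],[-1,0,0,-0.03,0],[-1,0.0254,0.0222,0,0],[-1,0.0254,0.0222,0,0],[-1,0.0254,0.0222,0,0],[-1,0.0254,0.0222,0,0],[-1,0.0254,0.0222,0,0],[-1,0,0,0,0]]'; python3 -m creep '[[-1,0,0,0,0],[-1,0,0,0,0],[-1,0,0,0,0]]'
python3 - <<'E'
from h import *
from scipy.spatial.transform import Rotation as Ro
s=robot.read_state(); T=s["tcp_pos"]; print(T,Ro.from_quat(s["ee_rot"]).as_matrix()[1,0])
snap("wrist","w4.png"); im=cv2.imread("pics/w4.png"); c=cal("wrist"); g=cv2.cvtColor(im,cv2.COLOR_BGR2GRAY)
print("col252",g[220:335:2,252].tolist()); print("row279",g[279,190:312:2].tolist())
u,v=proj(c,[[.6395,-.0343,.008]])[0]; ring(im,(u,v),60,c,.008,20,84)
E
```

```text
clock: 13.0
tcp_pos: [0.4435, 0.0758, 0.1919]
ee_rot: [1.0, 0.002, 0.001, 0.0]
contact_force: [-1.8, -0.0, 7.0]
opening: 0.0409
finger_force: 60.0
clock: 13.83
tcp_pos: [0.574, -0.0411, 0.321]
ee_rot: [1.0, -0.002, 0.003, 0.001]
contact_force: [0.4, -0.7, 0.1]
opening: 0.0408
finger_force: 60.8
clock: 14.08
tcp_pos: [0.5694, -0.0336, 0.3205]
ee_rot: [1.0, 0.003, -0.0, -0.0]
contact_force: [-0.7, 0.8, 0.4]
opening: 0.0409
finger_force: 60.8
[ 0.56941684 -0.03363965  0.32050748] 0.0064774479466583445
col252 [61, 57, 72, 70, 60, 58, 56, 55, 66, 87, 83, 84, 77, 75, 84, 80, 81, 78, 77, 75, 83, 70, 46, 49, 52, 44, 49, 53, 47, 52, 45, 43, 47, 47, 51, 46, 51, 44, 48, 48, 45, 54, 71, 65, 63, 62, 65, 67, 64, 65, 62, 63, 62, 156, 155, 157, 150, 51]
row279 [30, 32, 32, 37, 35, 26, 62, 60, 64, 61, 61, 69, 67, 61, 65, 65, 67, 64, 63, 65, 59, 51, 51, 49, 46, 48, 45, 48, 52, 53, 50, 49, 49, 45, 51, 48, 34, 43, 41, 42, 42, 48, 47, 53, 54, 52, 54, 55, 53, 55, 52, 61, 78, 83, 77, 52, 46, 23, 20, 34, 38]
ell [252.6  95.8] [91.2 93.3] 262 [ 0.6391 -0.0343]
ell [231.8 122.8] [13.1 13.1] 36 [ 0.6161 -0.0164]
ell [284.7 102.2] [10.2 10.7] 29 [ 0.634  -0.0619]
ell [250.5  96.1] [23.4 26.5] 110 [ 0.6389 -0.0325]
ell [240.1  64.8] [13.8 14.3] 39 [ 0.6644 -0.0237]
```

```bash
python3 -m creep '[[-1,0.0355,0.0004,0,0],[-1,0.0355,0.0005,0,0.4],[-1,0,0,0.025,0],[-1,0,0,0.025,0],[-1,0,0,0,0],[-1,0,0,0,0],[-1,0,0,0,0]]'
python3 - <<'E'
from h import *
s=robot.read_state(); print(s["tcp_pos"])
a=[]
for n in("scene","side"):
    im=cv2.cvtColor(snap(n,n+"5.png"),cv2.COLOR_RGB2BGR); c=cal(n); u,v=proj(c,[[.6395,-.0343,.07]])[0].astype(int)
    a.append(cv2.resize(im[v-35:v+25,u-30:u+30],(390,390),interpolation=cv2.INTER_CUBIC))
cv2.imwrite("pics/p5.png",np.hstack(a))
E
```

```text
clock: 14.72
tcp_pos: [0.6413, -0.0348, 0.2717]
ee_rot: [1.0, -0.001, 0.001, 0.0]
contact_force: [0.4, -0.8, -0.6]
opening: 0.0409
finger_force: 60.8
[ 0.64125566 -0.0347706   0.27172666]
```

View pics/p5.png

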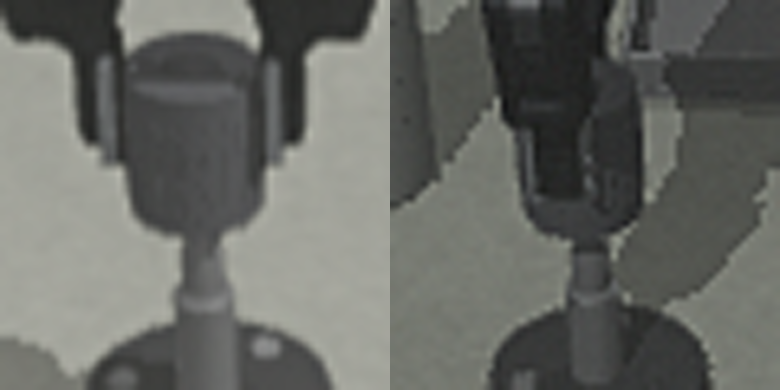

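Both crops show the sleeve centred over the nose; the side one is about 0.5 mm too far out. I'll correct that and lower gently.

```bash
python3 -m creep '[[-1,-0.0006,-0.0004,0.005,0],[-1,0,0,0.004,0],[-1,0,0,0.003,0],[-1,0,0,0,0]]'; python3 -m creep '[[-1,0,0,0.002,0],[-1,0,0,0.002,0],[-1,0,0,0.002,0],[-1,0,0,0,0]]'
```

```text
clock: 15.15
tcp_pos: [0.6402, -0.0352, 0.2576]
ee_rot: [1.0, -0.001, -0.001, 0.0]
contact_force: [0.5, -1.2, -1.2]
opening: 0.0411
finger_force: 60.8
clock: 15.48
tcp_pos: [0.6405, -0.0351, 0.2519]
ee_rot: [1.0, -0.001, -0.0, 0.0]
contact_force: [0.3, -0.3, -0.6]
opening: 0.041
finger_force: 60.8
```

```bash
python3 -m creep '[[-1,0,0,0.002,0],[-1,0,0,0.002,0],[-1,0,0,0,0]]'
```

```text
clock: 15.73
tcp_pos: [0.6405, -0.0351, 0.2479]
ee_rot: [1.0, -0.001, -0.0, 0.0]
contact_force: [0.2, -0.4, -0.1]
opening: 0.0405
finger_force: 60.8
```

```bash
python3 -m creep '[[-1,0,-0.0005,0.002,0],[-1,0,0,0.002,0],[-1,0,0,0.002,0],[-1,0,0,0,0]]'; python3 -m creep '[[-1,0,0,0.001,0],[-1,0,0,0.001,0],[-1,0,0,0,0]]'
```

```text
clock: 16.07
tcp_pos: [0.6405, -0.0345, 0.2418]
ee_rot: [1.0, -0.001, -0.0, 0.0]
contact_force: [0.2, 1.0, -1.3]
opening: 0.0408
finger_force: 60.8
clock: 16.32
tcp_pos: [0.6406, -0.0346, 0.2402]
ee_rot: [1.0, -0.001, -0.0, 0.0]
contact_force: [0.0, -0.7, 1.1]
opening: 0.0409
finger_force: 60.8
```

```bash
python3 -m creep '[[-1,0,0,0.001,0],[-1,0,0,0,0],[-1,0,0,0,0]]'; python3 -m creep '[[-1,0,0,0.0005,0],[-1,0,0,0,0],[-1,0,0,0,0],[-1,0,0,0,0]]'
```

```text
clock: 16.57
tcp_pos: [0.6408, -0.0345, 0.2395]
ee_rot: [1.0, -0.001, 0.0, 0.0]
contact_force: [0.3, -0.4, 0.1]
opening: 0.0409
finger_force: 60.8
clock: 16.9
tcp_pos: [0.6408, -0.0344, 0.2392]
ee_rot: [1.0, -0.001, 0.0, -0.0]
contact_force: [-0.7, 0.6, 2.4]
opening: 0.0407
finger_force: 60.9
```

```bash
python3 -m creep '[[-1,0,0,0.001,0],[-1,0,0,0,0],[-1,0,0,0,0],[-1,0,0,0,0]]'; python3 -m creep '[[-1,0,0,0.0005,0],[-1,0,0,0,0],[-1,0,0,0,0],[-1,0,0,0,0]]'
```

```text
clock: 17.23
tcp_pos: [0.641, -0.0343, 0.2388]
ee_rot: [1.0, -0.001, 0.001, -0.0]
contact_force: [-0.8, -0.4, 5.4]
opening: 0.0407
finger_force: 61.4
clock: 17.57
tcp_pos: [0.641, -0.0342, 0.2387]
ee_rot: [1.0, -0.001, 0.001, 0.0]
contact_force: [-1.5, -0.7, 6.3]
opening: 0.0405
finger_force: 61.6
```

It has stopped at the step (underside ≈47 mm, gentle force). Before carrying it, I'll check the tray centre and bottle clearance.

```bash
python3 - <<'E'
from h import *
a,b=cal("scene"),cal("side")
for p in((94,185),(156,184),(149,222),(75,222)): print("sc",onz(a,p,.022)[:2].round(3))
for p in((231,113),(282,114),(283,144),(228,143)): print("sd",onz(b,p,.022)[:2].round(3))
print("bottle",onz(a,(151,200),.15)[:2],onz(b,(180,107),.15)[:2],onz(b,(187,152),.02)[:2])
E
```

```text
sc [ 0.513 -0.368]
sc [ 0.509 -0.219]
sc [ 0.655 -0.206]
sc [ 0.657 -0.364]
sd [ 0.653 -0.366]
sd [ 0.496 -0.367]
sd [ 0.496 -0.199]
sd [ 0.645 -0.198]
bottle [ 0.76289865 -0.16209759] [ 0.75053405 -0.15434962] [ 0.74939047 -0.15331708]
```

```bash
python3 -m creep '[[-1,0,0,-0.01,0],[-1,0,0,-0.025,0],[-1,0,0,-0.025,0],[-1,-0.0089,0.036,0,0],[-1,-0.0089,0.036,0,0],[-1,-0.0089,0.036,0,0],[-1,-0.0089,0.036,0,0],[-1,-0.0089,0.036,0,0],[-1,-0.0089,0.036,0,0],[-1,-0.0089,0.036,0,0]]'; python3 -m creep '[[-1,0,0,0,0],[-1,0,0,0,0],[-1,0,0,0.035,0],[-1,0,0,0.035,0],[-1,0,0,0.02,0],[-1,0,0,0,0],[-1,0,0,0,0]]'
```

```text
clock: 18.4
tcp_pos: [0.5767, -0.2882, 0.2974]
ee_rot: [1.0, -0.001, -0.0, 0.0]
contact_force: [0.9, -0.1, -0.7]
opening: 0.041
finger_force: 61.8
clock: 18.98
tcp_pos: [0.5779, -0.2848, 0.2066]
ee_rot: [1.0, -0.0, -0.001, -0.001]
contact_force: [-0.2, 0.1, 0.1]
opening: 0.041
finger_force: 61.8
```

```bash
python3 -m creep '[[-1,0,0,0.006,0],[-1,0,0,0.003,0],[-1,0,0,0.001,0],[-1,0,0,0.001,0],[-1,0,0,0,0],[-1,0,0,0,0]]'
```

```text
clock: 19.48
tcp_pos: [0.5779, -0.2865, 0.1969]
ee_rot: [1.0, -0.001, 0.0, 0.0]
contact_force: [-0.0, -0.3, 0.2]
opening: 0.0406
finger_force: 61.8
```

```bash
python3 -m creep '[[-1,0,0,0.001,0],[-1,0,0,0.0007,0],[-1,0,0,0,0],[-1,0,0,0,0]]'; python3 -m creep '[[0.4,0,0,0,0],[0.4,0,0,0,0],[0.4,0,0,0,0],[0.4,0,0,0,0],[0.4,0,0,0,0],[0.4,0,0,-0.02,0],[0.4,0,0,-0.04,0],[0.4,0,0,-0.04,0],[0.4,0,0,-0.03,0],[0.4,0,0,0,0]]'
python3 - <<'E'
from h import *
s=robot.read_state(); print(s["tcp_pos"],s["clock"])
snap("scene","end.png")
E
```

```text
clock: 19.82
tcp_pos: [0.5781, -0.2865, 0.196]
ee_rot: [1.0, -0.001, 0.0, 0.0]
contact_force: [-2.4, 0.6, 5.6]
opening: 0.0411
finger_force: 62.5
clock: 20.65
tcp_pos: [0.5803, -0.287, 0.3325]
ee_rot: [1.0, -0.001, 0.006, 0.003]
contact_force: [0.9, -0.4, 0.8]
opening: 0.0597
finger_force: 0.0
[ 0.5803079  -0.28695266  0.33254857] 20.65
```

View pics/end.png

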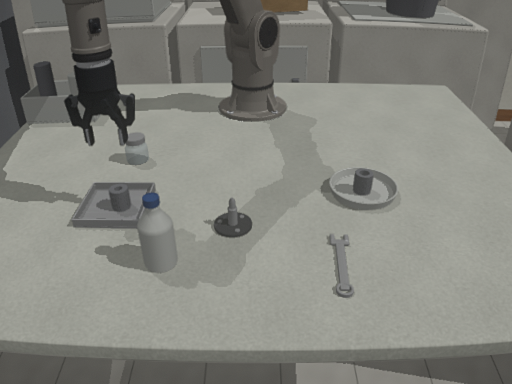

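The final view shows the sleeves upright in the tray (120,198) and the bowl (363,182). The bottle, jar and wrench look unmoved and the gripper is clear, so I'm handing in.

```bash
python3 -c "
from workcell import robot
print(robot.job_done())"
```

```text
the job is handed in; nothing more can be done
None
```

Both sleeves were tried on the pin and sorted: the one that went fully home stands in the round bowl and the one that stopped at the step stands in the square tray; the job was handed in at about 21 s, and no verdict was returned.

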